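# Wedge a painting panel tight in its gluing jig

### The arm

A 6-joint arm with a two-finger parallel gripper is mounted at the origin on the work surface. World frame = base frame: x ahead of the robot, y to its left, z up, the work surface at z = 0. Lengths are in m, angles in rad, forces in N, time in s.
With the tool pointing down it reaches from about 0.375 to 0.9 m from the base axis. Payload 3.1 kg.
Tool frame: the origin (TCP) lies at the very end of the fingers, on their centre line; the grasp point (between the pads) lies 19 mm behind it (manip.tcp_to_grasp is the distance from the TCP to the grasp point, in m); z points along the fingers, y is the line along which they close (so a half turn about z gives the same grasp; the last joint's range is limited). The gripper opens to 85 mm and grips with 20 to 120 N. Pads are 22 mm wide; open, the fingers measure 114 mm over their backs; the gripper's body (76 mm by 85 mm) begins 54 mm behind the grasp point. The pads swing forward as they close: fully open they stand 13 mm farther back than shut.
Start: joints at [-1.413, 0.527, 1.433, -0, 1.181, -0.178], TCP at [0.206, -0.59, 0.231] pointing down, gripper open.
Joint ranges: [-3.08, 3.08], [-0.75, 2.2], [0.22, 2.44], [-1.43, 4.57], [0, 2.65], [-2.85, 2.85]. Speed limits (rad/s): [2.79, 2.79, 3.14, 3.14, 3.14, 3.14].

### API

Orientations are given as a unit quaternion [x, y, z, w].
In Python, from station import manip gives the robot as it stands. The module is installed in compiled form; this text tells all that it offers.
- The arm moves only by the tool step_arm, never from a script. Its argument "commands" is one flat list of numbers, 6 for each row, row after row: the shift along the tool's x, y, z in m, then the turn, a rotation vector about the tool's x, y, z in degrees. A call has exactly 10 rows; each row is the pose to reach, as a shift and turn from the pose commanded when the call began, along the tool's axes at that moment; what a row does not reach only later rows make up. A row lasts 1/10 s, in which the tool goes at most 50 mm and 8.59 degrees, less where a joint would pass 70% of its speed; a pose out of reach is approached as far as the arm can. A call with a gripper value outside its range is refused whole. "jaw" is the opening in per cent of the stroke, from 0 (shut) to 100 (fully open), set as the call begins (left out, the last holds). The fingers move at their own pace and stop on an object; "grip_force" is the grip in N (left out, the last holds). Time passes only in rows, so rows that repeat a pose let the fingers close, or fill a call up. It gives the time, the measured TCP pose, the force, the opening and the grip force at its end, in the units of the state.
- manip.sense(): the state, without advancing time (a new reading comes with each control period).
- manip.snapshot(name): name is "scene" or "side" or "wrist"; returns a dict with "pixels" (400x640x3 uint8, blue, green, red), "fx", "fy", "cx", "cy" (pixels), "R" (3x3) and "t" (3): a world point X has camera coordinates R X + t; the wrist camera has in their place "mount" (4x4, takes a point from camera to tool coordinates, whose origin is the TCP and whose axes are the flange's). Camera axes: x right, y down, z forward; pixel columns grow to the right and rows downward; lengths in m; the calibration is good to about 2 mm. A picture is of the moment at which its call begins: read the wrist's pose just before it. There is no depth.
- manip.sign_off(): hands the job in; it is judged then, once.
The state is a dict: "t": time; "q": joint angles; "qd": joint speeds; "tau": joint torques, N m; "tcp_pos": TCP position; "tool_rot": TCP orientation; "force": force on the tool from outside, world axes, zero at the start; "ft_torque": the same for the moment, N m; "finger_gap": opening from 0.0 (shut) to 1.0 (fully open); "gripper_force": force on a finger pad.
Only numpy, scipy, OpenCV 4.12 (cv2) and the standard library are available. Lean on these libraries where they do the work, as an engineer would, in place of code of your own. Each camera call takes 0.05 s, during which the arm holds its last target. There are 200 camera calls.

### The job

Swing the keeper arm of the gluing jig a quarter turn to its open stop, then pack the gap between the fence and the painting panel: stand one spacer block from the rack upright on the jig's bed against the fence, or both side by side if the gap is still too wide, until only a space that the wedge can fill is left. Push the wedge down between the last spacer and the panel, sloping face towards the panel, until you feel it bite before its toe reaches the bed, and finish holding the wedge there, gripped and pressed down: do not let go. Do not shove the panel along the bed, and leave the four nearby paint jars standing where they are.

Things in the scene. Friction and masses are not known exactly. Their poses are not given: they have to be found in the camera images.
- jig: wooden gluing jig, fixed. Origin on the table under the middle of the fence's gap face; z up. Its bed's top is 15 mm above the origin. The fence (dark block 30 mm in x, 140 mm in y, top at z = 70 mm) fills x from -30 mm to 0, so the gap begins at x = 0; the panel lies beyond the gap, at larger x. The gap runs along y (140 mm long, open at both ends) and is 55 mm deep, open above once the keeper is aside
- panel (a joint): position (m) of the painting panel on the jig: the gap between fence and panel is 22 mm + this value (0 to 19 mm at the start). The panel sits so tight that it takes about 60 N to shift it. A block of wood 170 mm (jig x) by 140 mm (jig y), 55 mm thick, painted top at jig z = 70 mm
- panel_edge (a point): middle of the panel's top edge that borders the gap, 70 mm above the table; axes as the jig's
- keeper (a joint): angle (rad) of the keeper: 0 closed, its arm lying along the gap over it (towards jig -y); 1.571 open stop, its arm pointing to jig +x, over the panel. Grows anticlockwise seen from above; needs about 1 N at the knob and stays where it is left
- keeper_knob (a point): middle of the keeper's upright black round knob, 18 mm across, standing from 85 to 127 mm above the table on the arm's end, 100 mm from the pivot; this point is 108 mm above the table. The steel arm (16 mm wide, 8 mm thick) lies beneath it at 77 to 85 mm
- keeper_pivot (a point): point on the keeper's upright hinge axis, level with the knob's middle, 95 mm from the gap's middle towards jig +y
- rack: fixed light-wood rack 155 mm (x) by 90 mm (y), 40 mm tall, origin on the table under the middle pocket. Three pockets 48 mm apart along its x, floors 8 mm above the table: the two spacers (in either order) at x = -48 and 0, the wedge at x = +48 mm. All stand upright with their width along the rack's y, with clearance of about 1 mm in x
- spacer_a_mid (a point): centre of the narrow spacer, a flat wood block 10 mm thick (own x), 44 mm wide (own y), 83 mm tall (own z); stands 28 mm proud of the fence when it rests on the jig's bed (this point then 56.5 mm above the table)
- spacer_b_mid (a point): centre of the wide spacer, like the narrow one but 60 mm wide (own y). If both are needed, set the narrow one first: the fingers that hold the wide one by its ends then pass clear of it
- wedge_head (a point): middle of the wedge's grip: the wedge's head is a block 26.5 mm thick (own x), 40 mm wide (own y), reaching from 32 mm below this point to 18 mm above it. This point is 97 mm above the toe, and 9.75 mm in own +x from the toe's middle
- wedge_toe (a point): middle of the wedge's underside (the toe). Wooden wedge 115 mm tall, 40 mm wide (own y), 7 mm thick at the toe: the back face (own -x) is upright, 3.5 mm behind this point; the front face (own +x) slopes out by 0.3 mm per mm of height, to 26.5 mm thickness at 65 mm above the toe, where the head begins. The back goes against a spacer, the slope towards the panel: it bites in a space 11 to 22 mm wide, with the toe (space - 7 mm) / 0.3 below the panel's top edge
- wedge: the wedge: the same point and axes as its toe
- jar_lidded_mid (a point): straight-sided paint jar 62 mm across and 77 mm tall, white with a black lid; a bystander; this point is on its axis, 32 mm up
- jar_teal_mid (a point): straight-sided paint jar about 60 mm across and 65 mm tall, open, teal paint; a bystander; this point is its centre, half-way up
- jar_navy_mid (a point): straight-sided paint jar about 64 mm across and 65 mm tall, open, navy paint; a bystander; this point is its centre, half-way up
- jar_grey_mid (a point): straight-sided paint jar about 60 mm across and 65 mm tall, open, grey paint; a bystander; this point is its centre, half-way up
Mind the look-alikes: they are no part of the job. Leave any purple look-alike of the part that bears spacer_a_mid alone.

How it is judged:
On the way, in this order (a step that is already met when the one before it is completed fails the run):
1. the keeper is turned to its open stop (value of joint keeper above 1.4 rad), for 0.2 s.
2. a spacer stands in the gap, down on the jig's bed (((z of spacer_a_mid in the frame of jig below 0.0605 m and x of spacer_a_mid in the frame of jig between 0 and 0.045 m and y of spacer_a_mid in the frame of jig between -0.035 and 0.035 m and angle between spacer_a_mid's own z axis and vertical below 0.2 rad) or (z of spacer_b_mid in the frame of jig below 0.0605 m and x of spacer_b_mid in the frame of jig between 0 and 0.045 m and y of spacer_b_mid in the frame of jig between -0.035 and 0.035 m and angle between spacer_b_mid's own z axis and vertical below 0.2 rad))), for 0.2 s.
At the end, for the whole second after the job is handed in: keeper over 1.35 rad; a spacer within 4 mm of the bed in the gap, leaning under 0.2 rad; wedge within 0.12 rad of upright, still, slope to the panel, toe 8 mm or more below the panel top and 2 mm or more off the bed, pressed over 2 N on both panel and spacer, gripped over 3 N (value of joint keeper above 1.35 rad and ((z of spacer_a_mid in the frame of jig below 0.0605 m and x of spacer_a_mid in the frame of jig between 0 and 0.045 m and y of spacer_a_mid in the frame of jig between -0.035 and 0.035 m and angle between spacer_a_mid's own z axis and vertical below 0.2 rad and contact force between wedge and spacer_a above 2 N) or (z of spacer_b_mid in the frame of jig below 0.0605 m and x of spacer_b_mid in the frame of jig between 0 and 0.045 m and y of spacer_b_mid in the frame of jig between -0.035 and 0.035 m and angle between spacer_b_mid's own z axis and vertical below 0.2 rad and contact force between wedge and spacer_b above 2 N)) and contact force between wedge and panel above 2 N and contact force between the fingers and wedge above 3 N and z of wedge_toe in the frame of jig between 0.017 and 0.062 m and y of wedge_toe in the frame of jig between -0.03 and 0.03 m and x of wedge_toe in the frame of jig between 0.005 and 0.045 m and angle between wedge_head's own z axis and vertical below 0.12 rad and x of panel_edge in the frame of wedge above 0 m and linear speed of wedge below 0.01 m/s); the arm keeps its last pose, push and grip.
It fails at once if the panel is shoved more than 5 mm along the bed (distance of panel_edge from where it was at the start of the episode above 0.005 m).
It fails at once if a paint jar is knocked over or shifted more than 30 mm (distance of any of jar_lidded_mid, jar_teal_mid, jar_navy_mid, jar_grey_mid from where it was at the start of the episode above 0.03 m).
It also fails if it takes over 72 s, if anything falls off the work surface, if the arm or the gripper's body presses on something with over 40 N, if the wrist force passes 120 N, or if a joint passes its speed limit or range.

## Working session

There is one attempt and no reset: what is moved stays moved. The work goes in short steps, Python scripts to look and compute and a tool call to move; the robot and the scene stay as the last step left them, time stands still between calls to the robot, and variables do not carry over. Pictures are saved under pics/ and viewed, at most 10 in all, crops included, and the job is handed in when it is done.

Besides the shell and the picture viewer there is one more tool, called by a JSON object that holds its "fn" and its "kwargs". step_arm: Moves the arm, as the interface text tells. Its arguments: {"type":"object","properties":{"commands":{"type":"array","items":{"type":"number"}},"jaw":{"type":"number"},"grip_force":{"type":"number"}},"required":["commands"]}

```bash
mkdir -p pics
cat > h.py <<'E'
import numpy as np, cv2
from station import manip
from scipy.spatial.transform import Rotation as Ro
def snap(n):
    s=manip.sense(); d=manip.snapshot(n); d={**d}
    d['pixels']=np.array(d['pixels'])
    if 'mount' in d:
        T=np.eye(4);T[:3,:3]=Ro.from_quat(s['tool_rot']).as_matrix();T[:3,3]=s['tcp_pos']
        W=np.linalg.inv(T@np.array(d['mount']));d['R']=W[:3,:3];d['t']=W[:3,3]
    d['R']=np.array(d['R']);d['t']=np.array(d['t']);return d
def ray(d,u,v):
    c=-d['R'].T@d['t'];r=d['R'].T@np.array([(u-d['cx'])/d['fx'],(v-d['cy'])/d['fy'],1]);return c,r/np.linalg.norm(r)
def onz(d,u,v,z):
    c,r=ray(d,u,v);return c+r*(z-c[2])/r[2]
def proj(d,X):
    p=d['R']@np.array(X)+d['t'];return np.array([d['fx']*p[0]/p[2]+d['cx'],d['fy']*p[1]/p[2]+d['cy']])
def tri(*a):
    A=np.zeros((3,3));b=np.zeros(3)
    for d,u,v in a:
        c,r=ray(d,u,v);P=np.eye(3)-np.outer(r,r);A+=P;b+=P@c
    return np.linalg.solve(A,b)
E
python3 - <<'E'
from h import *
import pickle
for n in('scene','side','wrist'):
    d=snap(n);pickle.dump(d,open(n+'0.pkl','wb'));cv2.imwrite(f'pics/{n}0.png',d['pixels'])
    print(n,d['fx'],-d['R'].T@d['t'],d['R'][2])
print(manip.sense())
E
```

```text
scene 518.2044782446853 [1.52955287 0.23528222 1.04242434] [-0.73110121 -0.18020711 -0.65803983]
side 389.06128945633685 [0.20976704 0.81320826 0.59557052] [ 0.30700128 -0.81445722 -0.49235114]
wrist 337.0482993065307 [ 0.28405155 -0.56389125  0.37421413] [-0.3041026  -0.10242572 -0.94711698]
{'t': 0.15, 'q': array([-1.41352655e+00,  5.28261723e-01,  1.43360610e+00,  3.82254864e-06,
        1.18139422e+00, -1.78503296e-01]), 'qd': array([-0.00012675, -0.00340539, -0.0022831 ,  0.00203293,  0.0014728 ,
       -0.00215057]), 'tau': array([ 9.20641069e-04, -4.42744160e+01, -1.78275347e+01, -1.21235730e-04,
        5.62709072e-03, -1.80716847e-05]), 'tcp_pos': array([ 0.20587717, -0.58954135,  0.23055343]), 'tool_rot': array([ 9.85939904e-01,  1.67098199e-01,  1.06290593e-05, -8.34627810e-04]), 'force': array([ 0.39102752, -0.20473859,  0.03730053]), 'ft_torque': array([-0.00688084,  0.02048834,  0.0191184 ]), 'gripper_force': 0.0, 'finger_gap': 1.0005360099025915}
```

View pics/scene0.png

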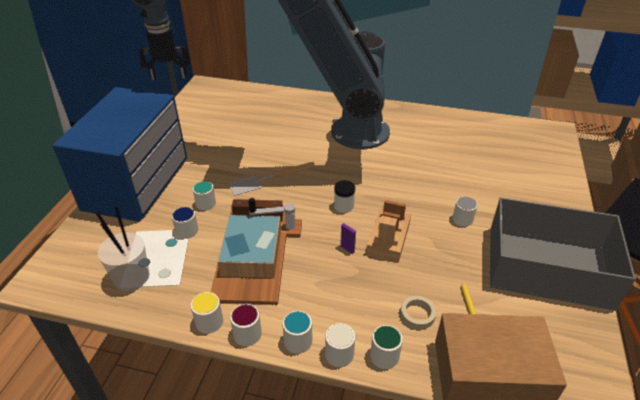

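View pics/side0.png

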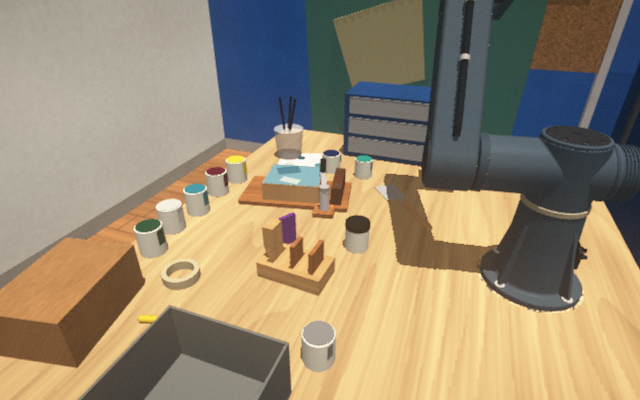

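The scene view shows the jig at about (255,250) with the knob at (252,206) and the pivot post at (290,215). The rack is at (393,235), the purple look-alike at (348,238) and the lidded jar at (344,197). The side view shows the rack at (297,260) and the jig at (300,190). I'll enlarge both.

Run:
```python
import cv2
a=cv2.imread('pics/scene0.png')[180:310,200:430];b=cv2.imread('pics/side0.png')[150:300,230:390]
cv2.imwrite('pics/c1.png',cv2.resize(a,None,fx=3.45,fy=3.45,interpolation=cv2.INTER_CUBIC))
cv2.imwrite('pics/c2.png',cv2.resize(b,None,fx=4,fy=4,interpolation=cv2.INTER_CUBIC))
```

```text
(no output)
```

View pics/c1.png

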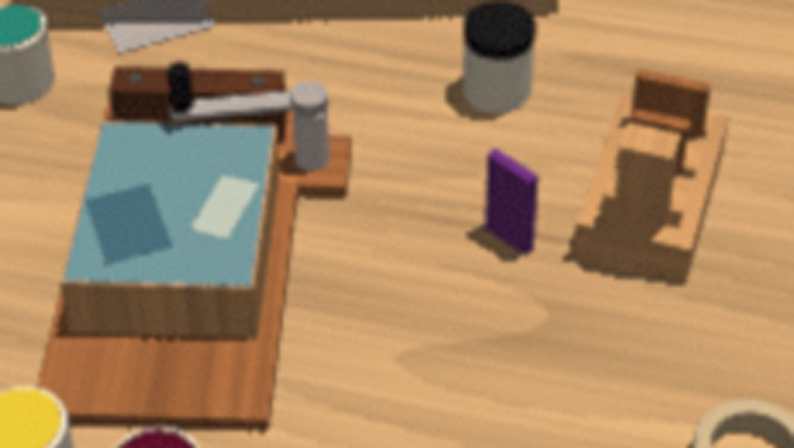

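View pics/c2.png

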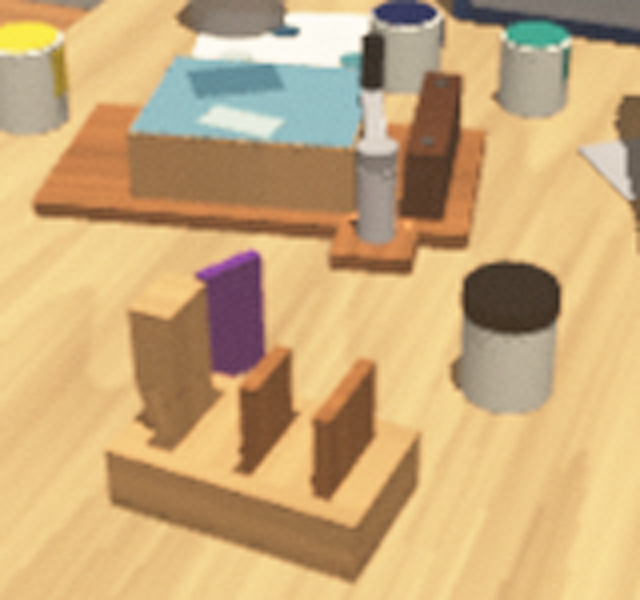

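Crop c1: the panel's top corners are near (105,122), (275,127), (255,284) and (66,282), and the knob top is at (180,66). The rack's top corners are near (727,117), (690,250) and (577,226). Crop c2: the wedge is on the left at (170,300), with a spacer in the middle (264,365) and a longer one on the right (345,392).

```bash
cat > m.py <<'E'
from h import *
import pickle
S=pickle.load(open('scene0.pkl','rb'));D=pickle.load(open('side0.pkl','rb'))
a=lambda u,v:(S,200+(u+.5)/3.45-.5,180+(v+.5)/3.45-.5)
b=lambda u,v:(D,230+(u+.5)/4-.5,150+(v+.5)/4-.5)
E
python3 - <<'E'
from m import *
np.set_printoptions(precision=4,suppress=True)
def L(n,l,z):
    print(n);[print('  ',onz(*p,z)) for p in l]
L('panel S',[a(105,122),a(275,127),a(255,284),a(66,282)],.07)
L('panel D',[b(177,58),b(362,68),b(362,142),b(132,136)],.07)
L('fence S back',[a(114,68),a(284,72)],.07)
L('fence D',[b(432,73),b(462,75),b(437,143),b(407,140)],.07)
L('knob top S',[a(180,64)],.127);L('knob top D',[b(373,33)],.127)
L('pivot cap S',[a(309,91)],.127);L('pivot cap D',[b(378,147)],.127)
print('tri pivotcap',tri(a(309,91),b(378,147)),'knobtop',tri(a(180,64),b(373,33)))
L('rack S',[a(727,117),a(690,250),a(577,226)],.04)
L('rack D',[b(108,452),b(355,527),b(420,433)],.04)
L('wedge top D',[b(130,308),b(165,276),b(210,290),b(176,318)],.123)
L('wedge top S',[a(632,122),a(685,134),a(675,155),a(616,148)],.123)
L('mid sp D',[b(240,380),b(255,384),b(292,352),b(278,346)],.091)
L('right sp D',[b(314,422),b(325,427),b(376,366),b(362,360)],.091)
L('right sp S',[a(638,70),a(709,85),a(705,94),a(634,82)],.091)
L('jar lid S',[a(500,28)],.077);L('teal',[a(15,25)],.065);L('purple S top',[a(490,150),a(537,178)],.083)
E
```

```text
panel S
   [ 0.5844 -0.2555  0.07  ]
   [ 0.5573 -0.1228  0.07  ]
   [ 0.7185 -0.0874  0.07  ]
   [ 0.7497 -0.2205  0.07  ]
panel D
   [ 0.7473 -0.2162  0.07  ]
   [ 0.6003 -0.2514  0.07  ]
   [ 0.556  -0.1314  0.07  ]
   [ 0.7172 -0.0805  0.07  ]
fence S back
   [ 0.5218 -0.2722  0.07  ]
   [ 0.4928 -0.1353  0.07  ]
fence D
   [ 0.545  -0.2623  0.07  ]
   [ 0.5216 -0.2672  0.07  ]
   [ 0.5044 -0.1493  0.07  ]
   [ 0.5264 -0.1461  0.07  ]
knob top S
   [ 0.5641 -0.1946  0.127 ]
knob top D
   [ 0.5718 -0.1971  0.127 ]
pivot cap S
   [ 0.5699 -0.0886  0.127 ]
pivot cap D
   [ 0.5064 -0.0261  0.127 ]
tri pivotcap [ 0.5313 -0.1008  0.0876] knobtop [ 0.5692 -0.192   0.1305]
rack S
   [0.4262 0.2228 0.04  ]
   [0.5812 0.2125 0.04  ]
   [0.5772 0.1249 0.04  ]
rack D
   [0.579 0.217 0.04 ]
   [0.4278 0.226  0.04  ]
   [0.4208 0.1389 0.04  ]
wedge top D
   [0.5718 0.1922 0.123 ]
   [0.5685 0.1563 0.123 ]
   [0.5386 0.1604 0.123 ]
   [0.544  0.1921 0.123 ]
wedge top S
   [0.5403 0.1552 0.123 ]
   [0.5438 0.1956 0.123 ]
   [0.5679 0.1914 0.123 ]
   [0.571 0.148 0.123]
mid sp D
   [0.5074 0.1918 0.091 ]
   [0.4984 0.1922 0.091 ]
   [0.4911 0.1575 0.091 ]
   [0.5006 0.155  0.091 ]
right sp D
   [0.4561 0.2117 0.091 ]
   [0.4492 0.2136 0.091 ]
   [0.4427 0.1534 0.091 ]
   [0.4519 0.1509 0.091 ]
right sp S
   [0.4443 0.1477 0.091 ]
   [0.4485 0.2053 0.091 ]
   [0.4599 0.2035 0.091 ]
   [0.4594 0.1468 0.091 ]
jar lid S
   [0.4036 0.0263 0.077 ]
teal
   [ 0.4851 -0.3765  0.065 ]
purple S top
   [0.555  0.0504 0.083 ]
   [0.5761 0.0914 0.083 ]
```

```bash
cat >> h.py <<'E'
def go(p,yaw,tilt=None):
    """shift in tool axes (m) and turn (deg) to a tool-down pose with tool x at yaw (deg)"""
    s=manip.sense();R=Ro.from_quat(s['tool_rot'])
    c,q=np.cos(np.radians(yaw)),np.sin(np.radians(yaw))
    T=Ro.from_matrix(np.array([[c,q,0],[q,-c,0],[0,0,-1]]))
    print('shift',np.round(R.inv().apply(np.array(p)-s['tcp_pos']),4),'turn',np.round((R.inv()*T).as_rotvec(degrees=True),2),'t',round(s['t'],2),'F',np.round(s['force'],1),'gap',round(s['finger_gap']*85,1))
E
python3 - <<'E'
from m import *
for u,v in((145,215),(185,160),(66,200),(100,250),(115,290)): print(u,v,onz(S,u,v,0))
print(onz(S,183,210,.065),onz(S,344,187,.077))
go((.568,-.194,.20),-68)
v=cv2.resize(D['pixels'][205:275,250:330],None,fx=7,fy=7,interpolation=cv2.INTER_CUBIC);cv2.imwrite('pics/c3.png',v)
E
```

```text
145 215 [ 0.57658488 -0.53312009  0.        ]
185 160 [ 0.30195912 -0.53469923  0.        ]
66 200 [ 0.57404162 -0.79781932  0.        ]
100 250 [ 0.73314802 -0.58408769  0.        ]
115 290 [ 0.84694543 -0.47119249  0.        ]
[ 0.59203408 -0.39260113  0.065     ] [0.40063231 0.02400978 0.077     ]
shift [ 0.4722 -0.2541  0.0311] turn [-9.000e-02  6.000e-02  8.724e+01] t 0.15 F [ 0.4 -0.2  0. ] gap 85.0
```

View pics/c3.png

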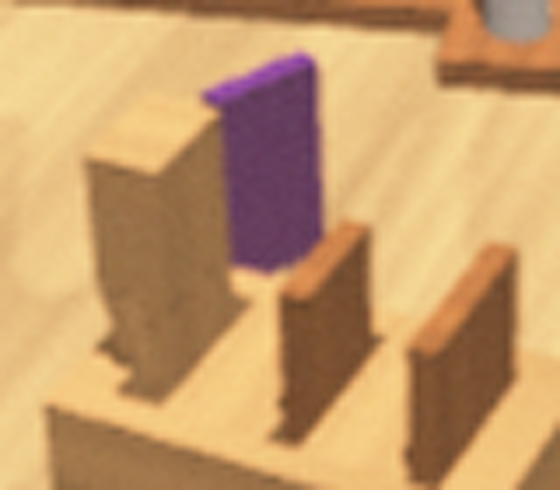

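In c3 the left (+x) side of the wedge cuts inward below (100,280) and its right side is upright. So its slope faces rack +x, and the narrow spacer is in the middle pocket with the wide one at -48 mm. I'll route around the cabinet to the jig.

{"fn": "step_arm", "kwargs": {"commands": [0.023,-0.04,0,0,0,0,0.047,-0.081,0,0,0,0,0.07,-0.122,0,0,0,0,0.094,-0.162,0,0,0,0,0.117,-0.203,0,0,0,0,0.16,-0.21,0.003,0,0,8,0.205,-0.216,0.007,0,0,16,0.25,-0.222,0.011,0,0,24,0.295,-0.228,0.015,0,0,32,0.34,-0.235,0.019,0,0,40], "jaw": 100}}

```text
t: 1.15
tcp_pos: [0.4374, -0.2628, 0.2135]
tool_rot: [0.988, -0.155, -0.0, 0.0]
force: [0.5, -1.6, 0.0]
finger_gap: 1.001
gripper_force: 0.0
```

```bash
python3 -c "
from h import *
go((.568,-.194,.20),-68)"
```

```text
shift [ 0.1032 -0.1056  0.0135] turn [ 1.000e-02 -1.000e-02  5.011e+01] t 1.15 F [ 0.5 -1.6  0. ] gap 85.1
```

{"fn": "step_arm", "kwargs": {"commands": [0.022,-0.025,0.004,0,0,8,0.045,-0.05,0.008,0,0,16,0.067,-0.075,0.012,0,0,24,0.089,-0.1,0.012,0,0,32,0.089,-0.1,0.012,0,0,40,0.089,-0.1,0.012,0,0,47,0.089,-0.1,0.012,0,0,47,0.089,-0.1,0.012,0,0,47,0.089,-0.1,0.012,0,0,47,0.089,-0.1,0.012,0,0,47], "jaw": 40}}

```text
t: 2.15
tcp_pos: [0.5509, -0.1955, 0.2018]
tool_rot: [0.846, -0.534, 0.0, -0.0]
force: [-1.0, -0.5, 0.1]
finger_gap: 0.401
gripper_force: 0.0
```

```bash
python3 -c "
from h import *
import pickle
d=snap('wrist');pickle.dump(d,open('w1.pkl','wb'));cv2.imwrite('pics/w1.png',d['pixels'])
go((.568,-.194,.20),-68);print(proj(d,(.568,-.194,.127)),proj(d,(.539,-.1985,.07)),proj(d,(.5313,-.1008,.085)))"
```

```text
shift [ 0.006  -0.0161  0.0017] turn [-0.    0.    3.45] t 2.2 F [ 0.5  0.4 -0.3] gap 33.9
[296.82787609 207.6968283 ] [334.28467158 194.62306763] [294.7831645  296.58842886]
```

View pics/w1.png

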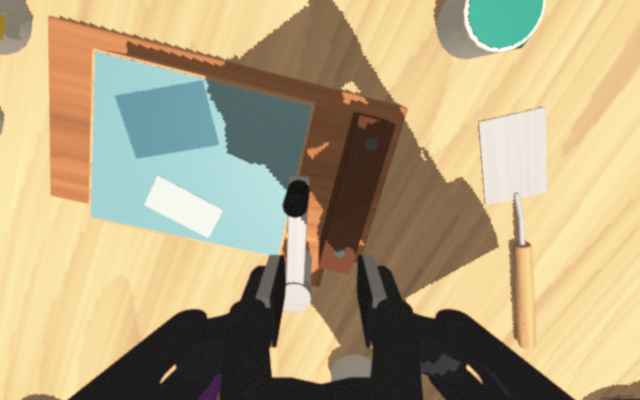

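The wrist view shows the knob top at about (293,213) and the pivot cap at (297,297), both close to the predictions. The fence is the dark bar from (375,115) to (340,260), and the panel edge runs from (312,103) to (275,255). I'll refine both lines.

Run:
```python
from h import *
import pickle
np.set_printoptions(precision=4,suppress=True)
d=pickle.load(open('w1.pkl','rb'));I=d['pixels'].astype(float)
B=I[:,:,0]-I[:,:,2]
pe=[]
for v in list(range(108,172,4)):
    u=np.arange(270,330);m=B[v,270:330]>0;
    k=np.where(m)[0].max();f=B[v,270+k]/(B[v,270+k]-B[v,271+k]);pe.append(onz(d,270+k+f,v,.07)[:2])
g=I.sum(2);fe=[];fb=[]
for v in range(128,232,8):
    print(v,g[v,318:402:2].astype(int)//3)
pe=np.array(pe);c=pe.mean(0);w=np.linalg.svd(pe-c)[2][0];w*=np.sign(w[1]);print('panel edge',c,w,np.degrees(np.arctan2(-w[0],w[1])),np.abs((pe-c)@[-w[1],w[0]]).max())
for n,u,v in(('panel c',312,103),('panel c2',92,50),('panel c3',90,217),('panel c4',280,255),('fence far L',356,113),('fence far R',397,122)): print(n,onz(d,u,v,.07))
print('knob top',onz(d,293,213,.127),'arm-pivot cap',onz(d,297,297,.0876))
```

```text
128 [72 73 65 71 72 70 69 69 68 72 71 70 68 68 67 62 41 40 38 36 41 46 60 65
 47 42 40 41 40 41 42 38 42 41 43 39 42 42 56 71 74 75]
136 [73 74 67 69 71 73 69 72 69 71 68 70 68 72 59 41 41 34 39 46 41 41 44 46
 42 41 45 43 42 43 38 38 41 38 40 40 44 62 75 75 81 99]
144 [ 76  76  93 143 148 115  74  73  76  70  75  72  73  61  41  37  37  36
  43  42  45  44  43  48  51  55  55  54  53  54  44  42  40  41  37  45
  62  70  67  76 101 103]
152 [108  80  76  69  69  71  68  70  71  69  71  72  57  41  41  38  39  39
  40  41  37  41  42  44  36  40  43  42  42  34  38  42  44  42  49  69
  71  69  90  99 102 101]
160 [ 70  68  69  69  69  71  71  69  72  73  71  61  41  42  40  40  41  40
  41  44  39  44  42  41  43  38  41  42  39  43  44  40  43  51  72  74
  74  91  99 102 103 102]
168 [ 64  66  69  66  67  71  65  67  68  67  54  42  39  37  44  39  43  42
  40  37  44  39  38  41  39  43  40  43  46  42  43  40  55  72  72  75
  99 104 102 101  98  96]
176 [ 60  65  66  65  66  68  65  65  66  52  37  44  38  39  38  38  40  43
  40  38  38  39  42  42  43  41  42  39  43  39  45 
[... 778 characters left out ...]
  44  42  40  44  41  41  44  42  46  42  40  41
  42  47  42  44  41  43  45  65  72  74  86  98 100 100 102  99 100  98
 105 105 104 106 102 105]
224 [112  75  70  43  37  41  40  46  46  46  45  48  44  44  47  44  42  45
  40  42  44  43  42  51  68  71  76  96  99 102 100  96  94 103 105 104
 104 104 103 102 103 102]
panel edge [ 0.5827 -0.2307] [-0.204  0.979] 11.768056274681824 0.00013087423715568068
panel c [ 0.588  -0.2586  0.07  ]
panel c2 [ 0.7525 -0.2224  0.07  ]
panel c3 [ 0.723  -0.0884  0.07  ]
panel c4 [ 0.5583 -0.1256  0.07  ]
fence far L [ 0.5533 -0.2666  0.07  ]
fence far R [ 0.5206 -0.2745  0.07  ]
knob top [ 0.5688 -0.1893  0.127 ] arm-pivot cap [ 0.5299 -0.103   0.0876]
```

Run:
```python
from h import *
import pickle
np.set_printoptions(precision=4,suppress=True)
d=pickle.load(open('w1.pkl','rb'));g=d['pixels'].astype(float).sum(2)/3
a=np.radians(11.77);X=np.array([np.cos(a),np.sin(a)]);Y=np.array([-X[1],X[0]])
print('cam',-d['R'].T@d['t'],'panel edge X',np.array([.5827,-.2307])@X)
f=[];b=[]
for v in range(152,228,3):
    r=g[v];c=int(337-(v-176)*.272)  # front edge approx
    for u in range(c-7,c+8):
        if r[u]>=56>r[u+1]: p=u+(r[u]-56)/(r[u]-r[u+1]);f.append([onz(d,p,v,z)[:2]@X for z in(.015,.07)]);break
    for u in range(c+30,c+56):
        if r[u]<57<=r[u+1] and r[u+3]>57: p=u+(57-r[u])/(r[u+1]-r[u]);b.append(onz(d,p,v,.07)[:2]@X);break
print('front@.015,.07',np.median(f,0),np.std(f,0),'back',np.median(b),np.std(b))
for n,p in(('panelfar',(.588,-.2586)),('panelnear',(.5583,-.1256)),('fenceR',(.5206,-.2745)),('c2',(.7525,-.2224)),('c3',(.723,-.0884)),('knob',(.5688,-.1893)),('piv',(.53,-.103))):print(n,np.dot(p,X),np.dot(p,Y))
```

```text
cam [ 0.5868 -0.2711  0.3455] panel edge X 0.5233893500340704
front@.015,.07 [0.4843 0.4901] [0.0002 0.0002] back 0.4543134530844688 0.00015607765009592855
panelfar 0.5228867746020263 -0.37310505349872936
panelnear 0.5209410412257448 -0.2368431581588053
fenceR 0.4536605673718815 -0.3749222580906908
c2 0.6913122539738176 -0.3712214669245838
c3 0.6897662989532948 -0.23402139395421503
knob 0.5182265233572805 -0.30134564952729265
piv 0.4978460946058963 -0.20894560556675257
```

Gap is about 39 mm, so both spacers are needed, leaving about 19 mm. The keeper is about 13° ajar. Approaching the knob.

```bash
cat >> h.py <<'E'
AJ=np.radians(11.77);XJ=np.array([np.cos(AJ),np.sin(AJ)]);YJ=np.array([-XJ[1],XJ[0]]);OJ=.4843*XJ-.305*YJ
def jig(x,y,z): return np.r_[OJ+x*XJ+y*YJ,z]
def injig(p): p=np.array(p);q=p[:2]-OJ;return np.r_[q@XJ,q@YJ,p[2]]
E
python3 -c "
from h import *
print(OJ);go((.5695,-.1935,.094),-65.3)"
```

```text
[ 0.53633223 -0.19979797]
shift [ 0.0062 -0.0176  0.1077] turn [-0.    0.    0.75] t 2.2 F [ 0.5  0.4 -0.3] gap 33.9
```

{"fn": "step_arm", "kwargs": {"commands": [0.003,-0.009,0,0,0,0.7,0.006,-0.018,0,0,0,0.7,0.006,-0.018,0.02,0,0,0.7,0.006,-0.018,0.04,0,0,0.7,0.006,-0.018,0.06,0,0,0.7,0.006,-0.018,0.08,0,0,0.7,0.006,-0.018,0.095,0,0,0.7,0.006,-0.018,0.107,0,0,0.7,0.006,-0.018,0.107,0,0,0.7,0.006,-0.018,0.107,0,0,0.7], "jaw": 42}}

```text
t: 3.2
tcp_pos: [0.5705, -0.1931, 0.0948]
tool_rot: [0.842, -0.539, 0.0, -0.0]
force: [0.5, 0.1, -0.9]
finger_gap: 0.422
gripper_force: 0.0
```

```bash
python3 -c "
from h import *
go((.5695,-.1935,.094),-65.3)
r=.099
for a in np.arange(7.7,78,7.7): print(np.round([r*(np.cos(np.radians(a))-1),-r*np.sin(np.radians(a)),-a],3))"
```

```text
shift [-0.      0.0011  0.0008] turn [-0.02 -0.02  0.05] t 3.2 F [ 0.5  0.1 -0.9] gap 35.9
[-1.0e-03 -1.3e-02 -7.7e+00]
[-4.00e-03 -2.60e-02 -1.54e+01]
[-8.00e-03 -3.90e-02 -2.31e+01]
[-1.40e-02 -5.10e-02 -3.08e+01]
[-2.20e-02 -6.20e-02 -3.85e+01]
[-3.00e-02 -7.10e-02 -4.62e+01]
[-4.10e-02 -8.00e-02 -5.39e+01]
[-5.20e-02 -8.70e-02 -6.16e+01]
[-6.40e-02 -9.30e-02 -6.93e+01]
[ -0.077  -0.096 -77.   ]
```

{"fn": "step_arm", "kwargs": {"commands": [-0.001,-0.013,0,0,0,-7.7,-0.004,-0.026,0,0,0,-15.4,-0.008,-0.039,0,0,0,-23.1,-0.014,-0.051,0,0,0,-30.8,-0.022,-0.062,0,0,0,-38.5,-0.03,-0.071,0,0,0,-46.2,-0.041,-0.08,0,0,0,-53.9,-0.052,-0.087,0,0,0,-61.6,-0.064,-0.093,0,0,0,-69.3,-0.077,-0.096,0,0,0,-77], "jaw": 30}}

```text
t: 4.2
tcp_pos: [0.6272, -0.0833, 0.0965]
tool_rot: [0.994, 0.105, 0.002, 0.001]
force: [0.9, -1.0, 0.2]
finger_gap: 0.298
gripper_force: 0.7
```

```bash
python3 -c "
from h import *
go(jig(.112,.095,.094),11.77);print(injig(manip.sense()['tcp_pos']));go(jig(.112,.099,.094),11.77)"
```

```text
shift [-0.0007  0.0006  0.0025] turn [ 0.18 -0.27  0.29] t 4.2 F [ 0.9 -1.   0.2] gap 25.4
[0.11268457 0.0955692  0.0964524 ]
shift [-0.0007 -0.0034  0.0024] turn [ 0.18 -0.27  0.29] t 4.2 F [ 0.9 -1.   0.2] gap 25.4
```

{"fn": "step_arm", "kwargs": {"commands": [0,-0.001,0,0,0,0,0,-0.002,0,0,0,0,0,-0.003,0,0,0,0,0,-0.003,0,0,0,0,0,-0.003,0,0,0,0,0,0.001,0,0,0,0,0,0.001,-0.03,0,0,0,0,0.001,-0.06,0,0,0,0,0.001,-0.09,0,0,0,0,0.001,-0.11,0,0,0]}}

```text
t: 5.2
tcp_pos: [0.6259, -0.0845, 0.2069]
tool_rot: [0.995, 0.102, 0.001, 0.001]
force: [0.4, 0.7, 1.4]
finger_gap: 0.299
gripper_force: 0.0
```

Run:
```python
from h import *
import pickle
np.set_printoptions(precision=4,suppress=True)
d=snap('scene');pickle.dump(d,open('scene1.pkl','wb'))
I=d['pixels'];m=(I.max(2)<45).astype(np.uint8)
p=proj(d,jig(.112,.095,.108)).astype(int);print('pred knob px',p)
n,l,s,c=cv2.connectedComponentsWithStats(m)
for i in range(1,n):
    if s[i,4]>8 and abs(c[i]-p).max()<60: print(s[i],c[i],injig(onz(d,*c[i],.108)))
# rack targets: refine from tops
```

```text
pred knob px [284 226]
[282 220   6  15  85] [284.4235 227.0706] [0.1153 0.0939 0.108 ]
```

Knob is at the open stop. Moving over the rack for a wrist look.

```bash
python3 -c "
from h import *
go((.50,.175,.22),-3.6)"
```

```text
shift [-0.0721 -0.2804 -0.0116] turn [ 0.18 -0.45 15.31] t 5.25 F [ 0.5 -0.4  2.2] gap 25.8
```

{"fn": "step_arm", "kwargs": {"commands": [-0.005,-0.02,-0.005,0,0,0,-0.014,-0.055,-0.01,0,0,3,-0.025,-0.097,-0.012,0.1,-0.2,6,-0.036,-0.14,-0.012,0.2,-0.4,9,-0.047,-0.183,-0.012,0.2,-0.4,12,-0.058,-0.226,-0.012,0.2,-0.4,15.3,-0.067,-0.262,-0.012,0.2,-0.4,15.3,-0.072,-0.28,-0.012,0.2,-0.4,15.3,-0.072,-0.28,-0.012,0.2,-0.4,15.3,-0.072,-0.28,-0.012,0.2,-0.4,15.3], "jaw": 75}}

```text
t: 6.25
tcp_pos: [0.4966, 0.176, 0.2159]
tool_rot: [1.0, -0.03, -0.005, -0.001]
force: [-0.8, 0.5, 0.2]
finger_gap: 0.75
gripper_force: 0.0
```

```bash
python3 -c "
from h import *
import pickle
d=snap('wrist');pickle.dump(d,open('w2.pkl','wb'));cv2.imwrite('pics/w2.png',d['pixels']);print(manip.sense()['tcp_pos'])
for p in((.4993,.174,.091),(.4515,.179,.091),(.5557,.174,.123)):print(proj(d,p))"
```

```text
[0.49726709 0.17542511 0.21610749]
[322.1031637  188.65017573]
[319.67540513 241.09112943]
[317.22111498 123.51779077]
```

View pics/w2.png

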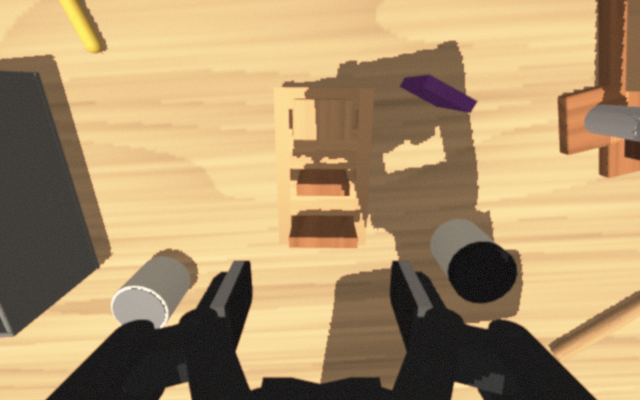

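The wrist view shows the narrow spacer's top at u 297–349, v 183–194, and the wide one's at u 289–358, v 234–247. The wedge head is at about (322,125), the grey jar at (145,300) and the lidded jar at (480,270).

Run:
```python
from h import *
import pickle
np.set_printoptions(precision=4,suppress=True)
d=pickle.load(open('w2.pkl','rb'));I=d['pixels'].astype(int)
print('grey',onz(d,140,308,.065),'lid',onz(d,482,270,.077))
S=I[:,:,2]-I[:,:,0]
print('col323',[tuple(I[v,323]) for v in range(162,252,2)])
for v in (188,191,240,243): print(v,[(u,I[v,u,2],I[v,u,0]) for u in list(range(284,306,2))+list(range(340,364,2))])
for n,z,pts in(('narrow',.091,[(297,183),(349,183),(347,194),(297,194)]),('wide',.091,[(289,234),(358,234),(358,247),(289,247)]),('rack',.04,[(274,87),(374,89)])):
    P=np.array([onz(d,u,v,z) for u,v in pts]);print(n,P[:,:2].tolist(),P.mean(0))
go((.5,.174,.067),-3.6)
```

```text
grey [0.3736 0.371  0.065 ] lid [0.4052 0.0273 0.077 ]
col323 [(np.int64(105), np.int64(155), np.int64(206)), (np.int64(66), np.int64(95), np.int64(128)), (np.int64(70), np.int64(100), np.int64(131)), (np.int64(66), np.int64(94), np.int64(124)), (np.int64(42), np.int64(62), np.int64(93)), (np.int64(40), np.int64(61), np.int64(91)), (np.int64(39), np.int64(59), np.int64(90)), (np.int64(39), np.int64(62), np.int64(90)), (np.int64(39), np.int64(60), np.int64(90)), (np.int64(37), np.int64(58), np.int64(90)), (np.int64(40), np.int64(61), np.int64(92)), (np.int64(69), np.int64(105), np.int64(163)), (np.int64(90), np.int64(138), np.int64(215)), (np.int64(88), np.int64(139), np.int64(217)), (np.int64(89), np.int64(139), np.int64(217)), (np.int64(88), np.int64(140), np.int64(216)), (np.int64(92), np.int64(144), np.int64(219)), (np.int64(137), np.int64(203), np.int64(247)), (np.int64(151), np.int64(218), np.int64(251)), (np.int64(141), np.int64(208), np.int64(248)), (np.int64(143), np.int64(208), np.int64(248)), (np.int64(142), np.int64(207), np.int64(248)), (np.int64(142), np.int64(207), np.i
[... 4267 characters left out ...]
t64(240), np.int64(129)), (360, np.int64(242), np.int64(136)), (362, np.int64(242), np.int64(136))]
narrow [[0.5054100504636573, 0.1943878326406295], [0.502818595189166, 0.15156127878695544], [0.4933949253492191, 0.15354622323008457], [0.49591095352771575, 0.19519251705266474]] [0.4994 0.1737 0.091 ]
wide [[0.45989584397347383, 0.2052318352647964], [0.4562968633836174, 0.1452938044111454], [0.4437351088574346, 0.14560491013537505], [0.44737730798390307, 0.20639117864093615]] [0.4518 0.1756 0.091 ]
rack [[0.5812828501827113, 0.212166851762471], [0.5741139062648206, 0.12287243887293825]] [0.5777 0.1675 0.04  ]
shift [0.0041 0.0016 0.1491] turn [-0.11  0.48  0.04] t 6.3 F [0.  0.5 0.2] gap 63.7
```

{"fn": "step_arm", "kwargs": {"commands": [0.004,0.002,0.02,-0.1,0.5,0,0.004,0.002,0.045,-0.1,0.5,0,0.004,0.002,0.07,-0.1,0.5,0,0.004,0.002,0.095,-0.1,0.5,0,0.004,0.002,0.115,-0.1,0.5,0,0.004,0.002,0.13,-0.1,0.5,0,0.004,0.002,0.14,-0.1,0.5,0,0.004,0.002,0.15,-0.1,0.5,0,0.004,0.002,0.15,-0.1,0.5,0,0.004,0.002,0.15,-0.1,0.5,0]}}

```text
t: 7.3
tcp_pos: [0.5008, 0.1737, 0.0668]
tool_rot: [1.0, -0.031, 0.001, -0.0]
force: [0.4, -0.2, 0.3]
finger_gap: 0.749
gripper_force: 0.0
```

```bash
python3 -c "
from h import *
go((.4995,.1735,.066),-3.6)"
```

```text
shift [-0.0013  0.0002  0.0008] turn [-0.05 -0.1   0.01] t 7.3 F [ 0.4 -0.2  0.3] gap 63.6
```

{"fn": "step_arm", "kwargs": {"commands": [-0.001,0,0,0,0,0,-0.001,0,0,0,0,0,-0.001,0,0,0,0,0,-0.001,0,0,0,0,0,-0.001,0,0,0,0,0,-0.001,0,0,0,0,0,-0.001,0,0,0,0,0,-0.001,0,-0.005,0,0,0,-0.001,0,-0.015,0,0,0,-0.001,0,-0.03,0,0,0], "jaw": 35, "grip_force": 40}}

```text
t: 8.3
tcp_pos: [0.499, 0.1739, 0.0968]
tool_rot: [1.0, -0.031, 0.0, -0.0]
force: [-0.0, -0.3, -0.1]
finger_gap: 0.508
gripper_force: 40.7
```

```bash
python3 -c "
from h import *
go(jig(.006,0,.20),11.77)"
```

```text
shift [ 0.0663  0.369  -0.1034] turn [ -0.03  -0.   -15.34] t 8.3 F [-0.  -0.3 -0.1] gap 43.1
```

{"fn": "step_arm", "kwargs": {"commands": [0,0,-0.035,0,0,0,0,0,-0.075,0,0,0,0.005,0.025,-0.104,0,0,0,0.012,0.065,-0.104,0,0,-3,0.02,0.11,-0.104,0,0,-6,0.028,0.155,-0.104,0,0,-9,0.036,0.2,-0.104,0,0,-12,0.045,0.245,-0.104,0,0,-15.3,0.052,0.285,-0.104,0,0,-15.3,0.057,0.315,-0.104,0,0,-15.3]}}

```text
t: 9.3
tcp_pos: [0.5367, -0.1468, 0.2011]
tool_rot: [0.995, 0.101, 0.001, 0.0]
force: [0.4, -0.3, 0.6]
finger_gap: 0.507
gripper_force: 41.1
```

```bash
python3 -c "
from h import *
go(jig(.010,0,.15),11.77)"
```

```text
shift [-0.0012  0.0518  0.0511] turn [ 0.03 -0.13 -0.14] t 9.3 F [ 0.4 -0.3  0.6] gap 43.1
```

{"fn": "step_arm", "kwargs": {"commands": [0,0.02,0.005,0,0,0,-0.001,0.04,0.01,0,0,0,-0.001,0.052,0.02,0,0,0,-0.001,0.052,0.035,0,0,0,-0.001,0.052,0.05,0,0,0,-0.001,0.052,0.065,0,0,0,-0.001,0.052,0.08,0,0,0,-0.001,0.052,0.095,0,0,0,-0.001,0.052,0.105,0,0,0,-0.001,0.052,0.105,0,0,0]}}

```text
t: 10.3
tcp_pos: [0.5451, -0.1937, 0.0935]
tool_rot: [0.995, 0.103, -0.001, -0.002]
force: [-0.4, 0.2, 0.5]
finger_gap: 0.501
gripper_force: 41.1
```

```bash
python3 -c "
from h import *
go(jig(.010,0,.073),11.77);d=snap('wrist');cv2.imwrite('pics/w3.png',d['pixels'])
import pickle;pickle.dump(d,open('w3.pkl','wb'))"
```

```text
shift [0.0002 0.0042 0.0205] turn [-0.2   0.1   0.02] t 10.3 F [-0.4  0.2  0.5] gap 42.6
```

View pics/w3.png

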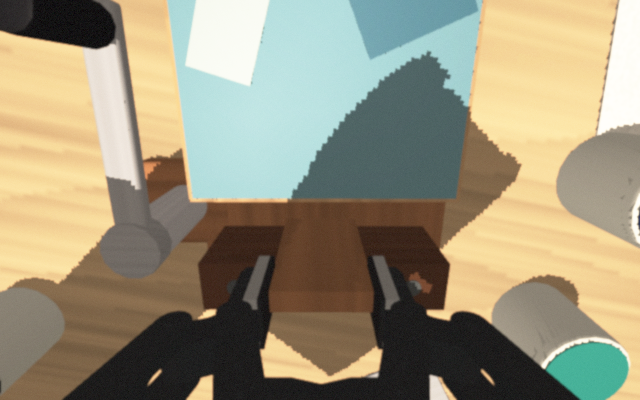

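The wrist view shows the keeper open at left. The spacer (u 272–372) is already inside the gap between the fence (v>228) and the panel edge (v=200), with no contact force. Lowering.

{"fn": "step_arm", "kwargs": {"commands": [0,0.004,0.004,0,0,0,0,0.004,0.008,0,0,0,0,0.004,0.012,0,0,0,0,0.004,0.015,0,0,0,0,0.004,0.017,0,0,0,0,0.004,0.018,0,0,0,0,0.004,0.019,0,0,0,0,0.004,0.02,0,0,0,0,0.004,0.02,0,0,0,0,0.004,0.02,0,0,0]}}

```text
t: 11.35
tcp_pos: [0.5472, -0.199, 0.0755]
tool_rot: [0.995, 0.102, 0.001, -0.0]
force: [-0.3, -0.7, -0.4]
finger_gap: 0.501
gripper_force: 41.1
```

```bash
python3 -c "
from h import *
go(jig(.005,0,.073),11.77)"
```

```text
shift [-0.0058 -0.0015  0.0025] turn [-0.02 -0.09 -0.04] t 11.35 F [-0.3 -0.7 -0.4] gap 42.6
```

{"fn": "step_arm", "kwargs": {"commands": [0,-0.001,0.001,0,0,0,0,-0.001,0.002,0,0,0,0,-0.001,0.003,0,0,0,0,-0.001,0.003,0,0,0,-0.001,-0.001,0.003,0,0,0,-0.002,-0.001,0.003,0,0,0,-0.003,-0.001,0.003,0,0,0,-0.004,-0.001,0.003,0,0,0,-0.005,-0.001,0.003,0,0,0,-0.005,-0.001,0.003,0,0,0]}}

```text
t: 12.35
tcp_pos: [0.5449, -0.1989, 0.0746]
tool_rot: [0.995, 0.102, 0.004, 0.001]
force: [2.8, 4.7, 8.4]
finger_gap: 0.502
gripper_force: 42.0
```

```bash
python3 -c "
from h import *
go(jig(.005,0,.073),11.77);print(injig(manip.sense()['tcp_pos']))"
```

```text
shift [-0.0036 -0.0008  0.0015] turn [ 0.11 -0.46 -0.11] t 12.35 F [2.8 4.7 8.4] gap 42.7
[ 0.00855523 -0.00084377  0.07455391]
```

{"fn": "step_arm", "kwargs": {"commands": [0,0,-0.001,0,0,0,0,0,-0.002,0,0,0,0,0,-0.002,0,0,0,-0.001,0,-0.002,0,0,0,-0.002,0,-0.002,0,0,0,-0.002,0,-0.002,0,0,0,-0.002,0,-0.002,0,0,0,-0.002,0,-0.002,0,0,0,-0.002,0,-0.002,0,0,0,-0.002,0,-0.002,0,0,0]}}

```text
t: 13.35
tcp_pos: [0.5428, -0.1994, 0.0748]
tool_rot: [0.995, 0.102, 0.004, 0.0]
force: [7.3, 3.6, -0.1]
finger_gap: 0.505
gripper_force: 41.1
```

```bash
python3 -c "
from h import *
go(jig(.005,0,.073),11.77);print(injig(manip.sense()['tcp_pos']))"
```

```text
shift [-0.0014 -0.0009  0.0018] turn [ 0.07 -0.41 -0.09] t 13.35 F [ 7.3  3.6 -0.1] gap 42.9
[ 0.00642553 -0.00091306  0.07479914]
```

{"fn": "step_arm", "kwargs": {"commands": [0,0,0.001,0,0,0,0,0,0.001,0,0,0,0,0,0.001,0,0,0,0,0,0,0,0,0,0,0,-0.005,0,0,0,0,0,-0.02,0,0,0,0,0,-0.045,0,0,0,0,0,-0.075,0,0,0,0,0,-0.095,0,0,0,0,0,-0.095,0,0,0], "jaw": 75}}

```text
t: 14.35
tcp_pos: [0.5418, -0.2007, 0.1729]
tool_rot: [0.995, 0.102, 0.004, 0.002]
force: [0.0, -0.7, 0.4]
finger_gap: 0.747
gripper_force: 0.0
```

Run:
```python
from h import *
import pickle
np.set_printoptions(precision=4,suppress=True)
go((.4515,.1757,.19),-3.6)
d=snap('side');pickle.dump(d,open('side1.pkl','wb'));cv2.imwrite('pics/s1.png',cv2.resize(d['pixels'][130:220,230:370],None,fx=5,fy=5,interpolation=cv2.INTER_CUBIC))
```

```text
shift [-0.0117 -0.3868 -0.019 ] turn [ 0.21 -0.42 15.33] t 14.35 F [ 0.  -0.7  0.4] gap 63.5
```

View pics/s1.png

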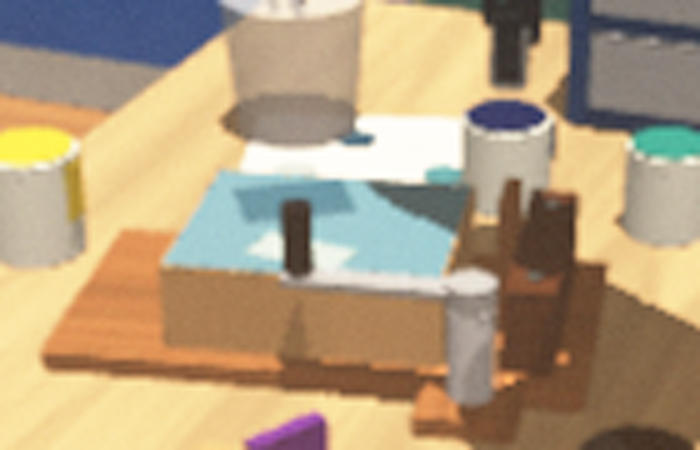

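The side crop shows the spacer standing upright beside the fence at about (520,200), with the keeper open. Going for the wide spacer.

{"fn": "step_arm", "kwargs": {"commands": [0,-0.025,-0.02,0,0,0,-0.002,-0.07,-0.03,0,0,3,-0.003,-0.115,-0.03,0.2,-0.4,6,-0.005,-0.16,-0.03,0.2,-0.4,9,-0.006,-0.205,-0.03,0.2,-0.4,12,-0.007,-0.25,-0.03,0.2,-0.4,15.3,-0.009,-0.295,-0.03,0.2,-0.4,15.3,-0.01,-0.34,-0.03,0.2,-0.4,15.3,-0.012,-0.375,-0.02,0.2,-0.4,15.3,-0.012,-0.387,-0.01,0.2,-0.4,15.3], "jaw": 100}}

```text
t: 15.4
tcp_pos: [0.4471, 0.1794, 0.1783]
tool_rot: [1.0, -0.029, -0.004, -0.002]
force: [-0.4, -0.2, -0.0]
finger_gap: 1.004
gripper_force: 0.0
```

```bash
python3 -c "
from h import *
go((.4515,.1757,.066),-3.6)"
```

```text
shift [0.0056 0.0038 0.1123] turn [-0.18  0.5   0.24] t 15.4 F [-0.4 -0.2 -0. ] gap 85.3
```

{"fn": "step_arm", "kwargs": {"commands": [0.002,0.001,0.01,-0.1,0.2,0,0.004,0.003,0.025,-0.2,0.5,0.2,0.006,0.004,0.04,-0.2,0.5,0.2,0.006,0.004,0.055,-0.2,0.5,0.2,0.006,0.004,0.07,-0.2,0.5,0.2,0.006,0.004,0.085,-0.2,0.5,0.2,0.006,0.004,0.1,-0.2,0.5,0.2,0.006,0.004,0.112,-0.2,0.5,0.2,0.006,0.004,0.112,-0.2,0.5,0.2,0.006,0.004,0.112,-0.2,0.5,0.2]}}

```text
t: 16.4
tcp_pos: [0.4547, 0.1722, 0.0671]
tool_rot: [0.999, -0.033, 0.001, 0.0]
force: [0.3, -0.2, 0.4]
finger_gap: 1.0
gripper_force: 0.0
```

```bash
python3 -c "
from h import *
go((.4515,.1757,.066),-3.6)"
```

```text
shift [-0.0034 -0.0033  0.0011] turn [ 0.03 -0.11 -0.22] t 16.4 F [ 0.3 -0.2  0.4] gap 85.0
```

{"fn": "step_arm", "kwargs": {"commands": [-0.003,-0.003,0.001,0,0,0,-0.003,-0.003,0.001,0,0,0,-0.003,-0.003,0.001,0,0,0,-0.003,-0.003,0.001,0,0,0,-0.003,-0.003,0.001,0,0,0,-0.003,-0.003,0.001,0,0,0,-0.003,-0.003,0.001,0,0,0,-0.003,-0.003,-0.005,0,0,0,-0.003,-0.003,-0.015,0,0,0,-0.003,-0.003,-0.03,0,0,0], "jaw": 55, "grip_force": 40}}

```text
t: 17.4
tcp_pos: [0.4513, 0.1761, 0.0978]
tool_rot: [0.999, -0.033, 0.001, 0.0]
force: [-0.5, -0.3, 0.2]
finger_gap: 0.694
gripper_force: 43.1
```

```bash
python3 -c "
from h import *
go(jig(.022,0,.20),11.77)"
```

```text
shift [ 0.1309  0.3637 -0.1018] turn [  0.04  -0.08 -15.53] t 17.4 F [-0.5 -0.3  0.2] gap 59.0
```

{"fn": "step_arm", "kwargs": {"commands": [0,0,-0.035,0,0,0,0,0,-0.075,0,0,0,0.009,0.025,-0.102,0,0,0,0.023,0.065,-0.102,0,0,-3,0.038,0.108,-0.102,0,0,-6,0.054,0.151,-0.102,0,0,-9,0.07,0.194,-0.102,0,0,-12,0.085,0.237,-0.102,0,0,-15.5,0.1,0.28,-0.102,0,0,-15.5,0.113,0.315,-0.102,0,0,-15.5]}}

```text
t: 18.4
tcp_pos: [0.5439, -0.1482, 0.2007]
tool_rot: [0.995, 0.102, 0.002, 0.001]
force: [0.7, 0.6, -0.8]
finger_gap: 0.691
gripper_force: 43.2
```

{"fn": "step_arm", "kwargs": {"commands": [0.005,0.02,0,0,0,0,0.005,0.036,0,0,0,0,0.005,0.046,0.01,0,0,0,0.005,0.052,0.02,0,0,0,0.005,0.052,0.03,0,0,0,0.005,0.052,0.04,0,0,0,0.005,0.052,0.04,0,0,0,0.005,0.052,0.04,0,0,0,0.005,0.052,0.04,0,0,0,0.005,0.052,0.04,0,0,0]}}

```text
t: 19.4
tcp_pos: [0.5594, -0.1954, 0.1605]
tool_rot: [0.995, 0.102, 0.002, 0.001]
force: [0.2, 0.0, 0.4]
finger_gap: 0.686
gripper_force: 43.2
```

```bash
python3 -c "
from h import *
go(jig(.0235,0,.092),11.77);print(injig(manip.sense()['tcp_pos']))"
```

```text
shift [-0.0003 -0.0005  0.0685] turn [ 0.1  -0.2  -0.01] t 19.4 F [0.2 0.  0.4] gap 58.3
[ 0.023523   -0.00038452  0.16052997]
```

{"fn": "step_arm", "kwargs": {"commands": [0,0,0.01,0,0,0,0,0,0.02,0,0,0,0,0,0.03,0,0,0,0,0,0.04,0.1,-0.2,0,0,0,0.05,0.1,-0.2,0,0,0,0.06,0.1,-0.2,0,0,0,0.07,0.1,-0.2,0,0,0,0.077,0.1,-0.2,0,0,0,0.082,0.1,-0.2,0,0,0,0.082,0.1,-0.2,0]}}

```text
t: 20.4
tcp_pos: [0.5589, -0.1953, 0.0772]
tool_rot: [0.995, 0.102, -0.001, -0.001]
force: [-0.4, 0.2, -0.3]
finger_gap: 0.688
gripper_force: 43.2
```

```bash
python3 -c "
from h import *
go(jig(.0235,0,.0745),11.77);print(injig(manip.sense()['tcp_pos']))"
```

```text
shift [ 0.0005 -0.0002  0.0027] turn [-0.1   0.11 -0.04] t 20.4 F [-0.4  0.2 -0.3] gap 58.5
[ 0.02302442 -0.00016623  0.07719819]
```

{"fn": "step_arm", "kwargs": {"commands": [0,0,0.001,0,0,0,0,0,0.002,0,0,0,0,0,0.002,0,0,0,-0.001,0,0.002,0,0,0,-0.002,0,0.002,0,0,0,-0.003,0,0.002,0,0,0,-0.004,0,0.002,0,0,0,-0.005,0,0.002,0,0,0,-0.006,0,0.002,0,0,0,-0.006,0,0.002,0,0,0]}}

```text
t: 21.4
tcp_pos: [0.5533, -0.1967, 0.076]
tool_rot: [0.995, 0.102, -0.001, -0.0]
force: [0.4, 0.2, -0.6]
finger_gap: 0.689
gripper_force: 43.2
```

```bash
python3 -c "
from h import *
go(jig(.0164,0,.0745),11.77);print(injig(manip.sense()['tcp_pos']))"
```

```text
shift [-0.0008 -0.0005  0.0015] turn [-0.05  0.05 -0.04] t 21.4 F [ 0.4  0.2 -0.6] gap 58.6
[ 0.01723941 -0.00045454  0.07599737]
```

Continue −x until contact, then lower.

{"fn": "step_arm", "kwargs": {"commands": [-0.001,0,0,0,0,0,-0.002,0,0,0,0,0,-0.003,0,0,0,0,0,-0.003,0,0,0,0,0,-0.003,0,0,0,0,0,-0.003,0,0.001,0,0,0,-0.003,0,0.002,0,0,0,-0.003,0,0.002,0,0,0,-0.003,0,0.002,0,0,0,-0.003,0,0.002,0,0,0]}}

```text
t: 22.4
tcp_pos: [0.5524, -0.1977, 0.0747]
tool_rot: [0.995, 0.102, 0.002, 0.001]
force: [5.3, 3.1, 0.7]
finger_gap: 0.687
gripper_force: 43.8
```

```bash
python3 -c "
from h import *
go(jig(.0164,0,.0745),11.77);print(injig(manip.sense()['tcp_pos']))"
```

```text
shift [ 0.0003 -0.0013  0.0002] turn [ 0.08 -0.17 -0.05] t 22.4 F [5.3 3.1 0.7] gap 58.4
[ 0.0161402  -0.00125458  0.07466907]
```

{"fn": "step_arm", "kwargs": {"commands": [0,0,0,0,0,0,0,0,0,0,0,0,0,0,0,0,0,0,0,0,0,0,0,0,0,0,-0.005,0,0,0,0,0,-0.02,0,0,0,0,0,-0.045,0,0,0,0,0,-0.075,0,0,0,0,0,-0.105,0,0,0,0,0,-0.105,0,0,0], "jaw": 90}}

```text
t: 23.4
tcp_pos: [0.5532, -0.1989, 0.1837]
tool_rot: [0.995, 0.102, 0.003, 0.003]
force: [0.0, -1.1, 0.6]
finger_gap: 0.898
gripper_force: 0.0
```

```bash
python3 -c "
from h import *
go((.5567,.170,.17),-3.6)
d=snap('wrist');import pickle;pickle.dump(d,open('w4.pkl','wb'));cv2.imwrite('pics/w4.png',d['pixels']);s=manip.sense()
for y in(-.05,.05):
  for x,z in((0,.07),(.0391,.07)): print(proj(d,jig(x,y,z)))"
```

```text
shift [ 0.0785 -0.3605  0.0121] turn [ 0.28 -0.39 15.34] t 23.4 F [ 0.  -1.1  0.6] gap 76.4
[376.7763123  217.15865672]
[379.35096412 170.39084455]
[254.54368647 217.45412352]
[251.39121183 170.63252671]
```

{"fn": "step_arm", "kwargs": {"commands": [0.005,-0.022,0,0,0,0,0.014,-0.065,0,0,0,3,0.024,-0.108,0,0.2,-0.2,6,0.033,-0.151,0,0.3,-0.4,9,0.042,-0.194,0,0.3,-0.4,12,0.052,-0.237,0,0.3,-0.4,15.3,0.061,-0.28,0,0.3,-0.4,15.3,0.07,-0.323,0,0.3,-0.4,15.3,0.077,-0.352,0.005,0.3,-0.4,15.3,0.0785,-0.3605,0.012,0.3,-0.4,15.3], "jaw": 85}}

```text
t: 24.45
tcp_pos: [0.553, 0.1746, 0.1661]
tool_rot: [1.0, -0.029, -0.005, -0.003]
force: [-0.1, -0.8, -0.2]
finger_gap: 0.854
gripper_force: 0.0
```

{"fn": "step_arm", "kwargs": {"commands": [0,0,0,0,0,0,0,0,0,0,0,0,0,0,0,0,0,0,0,0,0,0,0,0,0,0,0,0,0,0,0,0,0,0,0,0,0,0,0,0,0,0,0,0,0,0,0,0,0,0,0,0,0,0,0,0,0,0,0,0]}}

```text
t: 25.45
tcp_pos: [0.5541, 0.1716, 0.1672]
tool_rot: [1.0, -0.031, -0.004, -0.003]
force: [-0.1, -0.3, -0.1]
finger_gap: 0.853
gripper_force: 0.0
```

Run:
```python
from h import *
import pickle
np.set_printoptions(precision=4,suppress=True)
d=snap('wrist');pickle.dump(d,open('w5.pkl','wb'));cv2.imwrite('pics/w5.png',d['pixels'])
for z in(.123,): 
  for dx in(-.01325,.01325):
    for dy in(-.02,.02):
      c,s=np.cos(np.radians(-3.6)),np.sin(np.radians(-3.6));print(proj(d,(.5567+c*dx-s*dy,.170+s*dx+c*dy,z)))
go((.5567,.170,.086),-3.6)
```

```text
[354.2261 247.5875]
[289.4065 247.4057]
[355.7059 207.2107]
[288.0427 207.0634]
shift [0.0034 0.0019 0.0812] turn [-0.28  0.5   0.04] t 25.5 F [ 0.6 -0.1 -0.3] gap 72.1
```

View pics/w5.png

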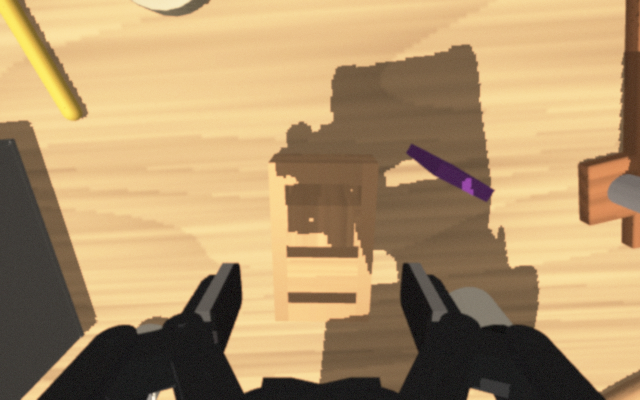

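The wedge head is at about u 288–357, v 205–247, matching the predicted rectangle. All 10 views are used. Descending.

{"fn": "step_arm", "kwargs": {"commands": [0.002,0.001,0,-0.1,0.2,0,0.003,0.002,0.01,-0.3,0.5,0,0.003,0.002,0.023,-0.3,0.5,0,0.003,0.002,0.036,-0.3,0.5,0,0.003,0.002,0.049,-0.3,0.5,0,0.003,0.002,0.062,-0.3,0.5,0,0.003,0.002,0.074,-0.3,0.5,0,0.003,0.002,0.081,-0.3,0.5,0,0.003,0.002,0.081,-0.3,0.5,0,0.003,0.002,0.081,-0.3,0.5,0]}}

```text
t: 26.5
tcp_pos: [0.5565, 0.1699, 0.0862]
tool_rot: [1.0, -0.031, 0.0, 0.0]
force: [-0.8, 0.3, 0.2]
finger_gap: 0.854
gripper_force: 0.0
```

{"fn": "step_arm", "kwargs": {"commands": [0,0,0,0,0,0,0,0,0,0,0,0,0,0,0,0,0,0,0,0,0,0,0,0,0,0,0,0,0,0,0,0,0,0,0,0,0,0,0,0,0,0,0,0,0,0,0,0,0,0,0,0,0,0,0,0,0,0,0,0], "jaw": 30, "grip_force": 80}}

```text
t: 27.5
tcp_pos: [0.5568, 0.17, 0.087]
tool_rot: [1.0, -0.031, 0.001, 0.0]
force: [-0.3, 1.2, 6.6]
finger_gap: 0.458
gripper_force: 80.0
```

```bash
python3 -c "
from h import *
go((.5567,.170,.086),-3.6);print(manip.sense()['gripper_force'])"
```

```text
shift [-0.0001  0.      0.001 ] turn [ 0.   -0.09  0.03] t 27.5 F [-0.3  1.2  6.6] gap 38.9
80.03895878791809
```

{"fn": "step_arm", "kwargs": {"commands": [0,0,-0.004,0,0,0,0,0,-0.012,0,0,0,0,0,-0.024,0,0,0,0,0,-0.038,0,0,0,0,0,-0.054,0,0,0,0,0,-0.072,0,0,0,0,0,-0.092,0,0,0,0,0,-0.112,0,0,0,0,0,-0.133,0,0,0,0,0,-0.133,0,0,0]}}

```text
t: 28.5
tcp_pos: [0.558, 0.1702, 0.2231]
tool_rot: [1.0, -0.031, 0.003, -0.0]
force: [0.8, 1.2, -1.3]
finger_gap: 0.459
gripper_force: 80.4
```

```bash
python3 -c "
from h import *
go(jig(.0375,0,.22),11.77)"
```

```text
shift [0.0375 0.3607 0.0031] turn [ 1.000e-02 -4.000e-01 -1.532e+01] t 28.5 F [ 0.8  1.2 -1.3] gap 39.0
```

{"fn": "step_arm", "kwargs": {"commands": [0.002,0.02,0,0,0,0,0.006,0.058,0,0,0,-2,0.01,0.1,0,0,0,-5,0.015,0.142,0,0,0,-8,0.019,0.184,0,0,-0.2,-11,0.023,0.226,0,0,-0.2,-14,0.028,0.268,0,0,-0.2,-15.3,0.032,0.308,0,0,-0.2,-15.3,0.036,0.342,0,0,-0.2,-15.3,0.037,0.361,0,0,-0.2,-15.3]}}

```text
t: 29.5
tcp_pos: [0.5702, -0.1954, 0.2186]
tool_rot: [0.995, 0.101, -0.002, 0.0]
force: [0.4, 0.6, -0.9]
finger_gap: 0.46
gripper_force: 80.5
```

{"fn": "step_arm", "kwargs": {"commands": [0,0,0,0,0,0,0,0,0,0,0,0,0,0,0,0,0,0,0,0,0.01,0,0,0,0,0,0.02,0,0,0,0,0,0.028,0,0,0,0,0,0.028,0,0,0,0,0,0.028,0,0,0,0,0,0.028,0,0,0,0,0,0.028,0,0,0]}}

```text
t: 30.5
tcp_pos: [0.571, -0.193, 0.1917]
tool_rot: [0.995, 0.102, -0.001, 0.0]
force: [-0.7, 0.0, -0.8]
finger_gap: 0.46
gripper_force: 80.5
```

Run:
```python
from h import *
import pickle
np.set_printoptions(precision=4,suppress=True)
go(jig(.0375,0,.128),11.77);print(injig(manip.sense()['tcp_pos']))
# spacer / panel positions from w4 (gripper empty, above gap): profile along jig x at several y
d=pickle.load(open('w4.pkl','rb'));I=d['pixels'].astype(int)
print('cam in jig',injig(-d['R'].T@d['t']))
for y in(-.012,.012,.026):
    for z,xs in((.098,np.arange(-.008,.034,.001)),(.07,np.arange(.03,.05,.001))):
        print(y,z,xs[0],[int(cv2.getRectSubPix(d['pixels'],(1,1),tuple(map(float,proj(d,jig(x,y,z)))))[0,0].sum(dtype=int))//3 for x in xs])
```

```text
shift [ 0.0023 -0.0004  0.0637] turn [ 0.03  0.16 -0.04] t 30.5 F [-0.7  0.  -0.8] gap 39.1
[ 0.0353 -0.0004  0.1917]
cam in jig [ 0.0983 -0.0031  0.3279]
-0.012 0.098 -0.008 [32, 32, 28, 31, 27, 29, 28, 32, 44, 53, 55, 55, 54, 56, 53, 56, 56, 56, 51, 55, 67, 83, 80, 60, 54, 53, 53, 57, 55, 53, 51, 48, 52, 48, 46, 49, 45, 50, 51, 48, 48, 48]
-0.012 0.07 0.03 [49, 50, 48, 50, 51, 51, 62, 74, 76, 72, 72, 70, 72, 71, 71, 71, 70, 71, 72, 73, 72]
0.012 0.098 -0.008 [31, 31, 30, 33, 30, 33, 29, 34, 47, 56, 59, 58, 61, 58, 59, 61, 56, 57, 58, 58, 59, 58, 61, 60, 58, 60, 59, 59, 58, 55, 54, 51, 54, 51, 53, 50, 54, 52, 53, 51, 52, 50]
0.012 0.07 0.03 [50, 47, 47, 47, 49, 53, 62, 71, 79, 70, 70, 71, 72, 71, 70, 71, 81, 91, 115, 158, 167]
0.026 0.098 -0.008 [30, 33, 32, 34, 31, 31, 33, 31, 33, 32, 32, 35, 33, 36, 33, 32, 31, 32, 33, 43, 53, 55, 56, 56, 56, 55, 57, 56, 55, 48, 50, 48, 51, 49, 50, 51, 58, 83, 105, 113, 115, 114]
0.026 0.07 0.03 [112, 113, 114, 116, 116, 112, 100, 82, 73, 72, 70, 70, 71, 70, 72, 73, 87, 130, 159, 167, 170]
```

{"fn": "step_arm", "kwargs": {"commands": [0.002,0,0,0,0,0,0.002,0,0.006,0,0,0,0.002,0,0.013,0,0,0,0.002,0,0.02,0,0,0,0.002,0,0.027,0,0,0,0.002,0,0.034,0,0,0,0.002,0,0.041,0,0,0,0.002,0,0.048,0,0,0,0.002,0,0.054,0,0,0,0.002,0,0.054,0,0,0]}}

```text
t: 31.5
tcp_pos: [0.5718, -0.192, 0.1362]
tool_rot: [0.995, 0.102, -0.003, -0.0]
force: [-0.1, -0.6, -0.3]
finger_gap: 0.461
gripper_force: 80.6
```

```bash
python3 -c "
from h import *
go(jig(.0350,0,.128),11.77);print(injig(manip.sense()['tcp_pos']))"
```

```text
shift [-0.0013  0.0004  0.0082] turn [-0.08  0.3  -0.04] t 31.5 F [-0.1 -0.6 -0.3] gap 39.2
[0.03632509 0.00038254 0.13620097]
```

{"fn": "step_arm", "kwargs": {"commands": [0,0,0.001,0,0,0,0,0,0.002,0,0,0,0,0,0.003,0,0,0,0,0,0.004,0,0,0,0,0,0.005,0,0,0,0,0,0.006,0,0,0,0,0,0.007,0,0,0,0,0,0.008,0,0,0,0,0,0.008,0,0,0,0,0,0.008,0,0,0]}}

```text
t: 32.5
tcp_pos: [0.5724, -0.1924, 0.1293]
tool_rot: [0.995, 0.102, -0.002, 0.0]
force: [-0.7, 0.7, -1.5]
finger_gap: 0.459
gripper_force: 80.6
```

```bash
python3 -c "
from h import *
go(jig(.0350,0,.128),11.77);print(injig(manip.sense()['tcp_pos']))"
```

```text
shift [-0.0018 -0.0001  0.0013] turn [-0.    0.2  -0.04] t 32.5 F [-0.7  0.7 -1.5] gap 39.0
[ 3.68463553e-02 -1.01725358e-04  1.29311567e-01]
```

Now −x 3 mm gently to find the spacer.

{"fn": "step_arm", "kwargs": {"commands": [-0.0005,0,0,0,0,0,-0.001,0,0,0,0,0,-0.0015,0,0,0,0,0,-0.002,0,0,0,0,0,-0.002,0,0,0,0,0,-0.002,0,0,0,0,0,-0.002,0,0,0,0,0,-0.002,0,0,0,0,0,-0.002,0,0,0,0,0,-0.002,0,0,0,0,0]}}

```text
t: 33.5
tcp_pos: [0.5706, -0.1928, 0.1294]
tool_rot: [0.995, 0.102, -0.002, 0.0]
force: [1.2, 1.1, -1.5]
finger_gap: 0.461
gripper_force: 80.6
```

```bash
python3 -c "
from h import *
go(jig(.0350,0,.118),11.77);print(injig(manip.sense()['tcp_pos']))"
```

```text
shift [ 0.     -0.0002  0.0114] turn [ 0.01  0.18 -0.04] t 33.5 F [ 1.2  1.1 -1.5] gap 39.2
[ 0.03500415 -0.00015279  0.12941902]
```

{"fn": "step_arm", "kwargs": {"commands": [0,0,0.001,0,0,0,0,0,0.002,0,0,0,0,0,0.003,0,0,0,0,0,0.004,0,0,0,0,0,0.005,0,0,0,0,0,0.006,0,0,0,0,0,0.006,0,0,0,0,0,0.006,0,0,0,0,0,0.006,0,0,0,0,0,0.006,0,0,0]}}

```text
t: 34.5
tcp_pos: [0.5704, -0.1928, 0.1232]
tool_rot: [0.995, 0.102, -0.002, 0.0]
force: [1.4, -0.5, -2.2]
finger_gap: 0.457
gripper_force: 80.6
```

```bash
python3 -c "
from h import *
go(jig(.0350,0,.112),11.77);print(injig(manip.sense()['tcp_pos']))"
```

```text
shift [ 0.0003 -0.0001  0.0112] turn [-0.01  0.21 -0.04] t 34.5 F [ 1.4 -0.5 -2.2] gap 38.8
[ 3.47533306e-02 -1.20424956e-04  1.23203784e-01]
```

{"fn": "step_arm", "kwargs": {"commands": [0,0,0.001,0,0,0,0,0,0.002,0,0,0,0,0,0.003,0,0,0,0,0,0.004,0,0,0,0,0,0.005,0,0,0,0,0,0.005,0,0,0,0,0,0.005,0,0,0,0,0,0.005,0,0,0,0,0,0.005,0,0,0,0,0,0.005,0,0,0]}}

```text
t: 35.5
tcp_pos: [0.5704, -0.1928, 0.1194]
tool_rot: [0.995, 0.102, -0.002, 0.0]
force: [-0.6, 1.3, 5.2]
finger_gap: 0.458
gripper_force: 81.5
```

```bash
python3 -c "
from h import *
go(jig(.0350,0,.112),11.77);print(injig(manip.sense()['tcp_pos']))"
```

```text
shift [ 0.0003 -0.0001  0.0074] turn [ 0.02  0.2  -0.03] t 35.5 F [-0.6  1.3  5.2] gap 38.9
[ 0.03476133 -0.00013464  0.11935638]
```

Bite begins. Pressing another 2 mm.

{"fn": "step_arm", "kwargs": {"commands": [0,0,0.0005,0,0,0,0,0,0.001,0,0,0,0,0,0.0015,0,0,0,0,0,0.002,0,0,0,0,0,0.002,0,0,0,0,0,0.002,0,0,0,0,0,0.002,0,0,0,0,0,0.002,0,0,0,0,0,0.002,0,0,0,0,0,0.002,0,0,0]}}

```text
t: 36.5
tcp_pos: [0.5704, -0.1929, 0.119]
tool_rot: [0.995, 0.102, -0.001, 0.001]
force: [-1.2, 2.2, 14.2]
finger_gap: 0.454
gripper_force: 82.4
```

```bash
python3 -c "
from h import *
s=manip.sense();print(injig(s['tcp_pos']),s['force'],s['ft_torque'],s['gripper_force']);F=s['force'];print('jig Fx',F[:2]@XJ)"
```

```text
[ 0.03480997 -0.00018551  0.11899922] [-1.1860015   2.20583177 14.17675782] [0.43868087 0.4552232  0.07765584] 82.44568347930908
jig Fx -0.7111117542234828
```

```bash
python3 -c "
from h import *
snap('scene');s=manip.sense();print(s['force'],s['gripper_force'],abs(s['qd']).max());print(manip.sign_off())"
```

```text
[-3.58880955  1.94248114 14.78108802] 82.44476795196533 0.0014726354672301666
the job is handed in; nothing more can be done
None
```

The job is handed in, with no verdict returned: the keeper is at its open stop, both spacers stand against the fence, and the wedge is bitten with its toe about 25 mm above the bed, still gripped (about 82 N) and pressed down (about 14 N).

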